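Find the soft spring mount and mark it

ROBOT

A 6-joint arm with a two-finger parallel gripper is mounted at the origin on a cart in front of the work surface, level with it; the furniture and walls round the work are solid. World frame = base frame: x ahead of the robot, y to its left, z up, the work surface at z = 0. Lengths are in m, angles in degrees, forces in N, time in s.
With the tool pointing down it reaches from about 0.25 to 0.725 m from the base axis. Payload 9.7 kg.
Tool frame: the origin (TCP) lies between the finger pads; the fingertips stand 19 mm ahead of it and the grasp point (between the pads) is the TCP; z points along the fingers, y is the line along which they close (so a half turn about z gives the same grasp; the last joint's range is limited). The gripper opens to 85 mm and grips with 20 to 120 N. Pads are 22 mm wide; open, the fingers measure 114 mm over their backs; the gripper's body (76 mm by 85 mm) begins 54 mm behind the grasp point. The pads swing forward as they close: fully open they stand 13 mm farther back than shut.
Start: joints at [-72.651, 4.979, 10.078, 95.1, 0, 90], TCP at [0.164, -0.525, 0.25] pointing down, gripper open.
Joint ranges: [-179.16, 179.16], [-48.56, 103.87], [-65.8, 70.77], [-126.05, 130.52], [-82.76, 87.17], [-180, 180]. Speed limits (degrees/s): [127.2, 127.2, 147.25, 180, 180, 180].

INTERFACE

Orientations are given as [roll, pitch, yaw] about the fixed x, y, z axes, in that order (R = Rz(yaw) Ry(pitch) Rx(roll)).
In Python, from workcell import telemetry, camera, calibration, workorder gives the robot as it stands.
- The arm moves only by the tool play_rows, never from a script. Its argument "increments" is a list of rows, each a list of 3 entries, a list of its own where there are three numbers: the shift along the tool's x, y, z in mm, then the turn, a rotation vector about the tool's x, y, z in degrees, then the closure, from 0 (fully open) to 1 (shut). In form: [[[x, y, z], [ax, ay, az], jaw], ...]. A call has 1 to 20 rows; each row is the pose to reach, as a shift and turn from the pose commanded when the call began, along the tool's axes at that moment; what a row does not reach only later rows make up. A row lasts 1/10 s, in which the tool goes at most 50 mm and 8.59 degrees, less where a joint would pass 70% of its speed; a pose out of reach is approached as far as the arm can. A call with a gripper value outside its range is refused whole. The fingers move at their own pace and stop on an object; "grip_force" is the grip in N (left out, the last holds). Time passes only in rows, so rows that repeat a pose let the fingers close. It gives the time, the measured TCP pose, the force, the opening and the grip force at its end, in the units of the state.
- telemetry.get_obs(): the state, without advancing time (a new reading comes with each control period).
- camera(name): name is "side" or "top"; returns (picture, depth): 400x640x3 uint8, red, green, blue; 400x640 float32, m along the optical axis (not along the pixel's ray), 0 where there is no reading.
- calibration(name): a dict with "vertical_fov" (degrees; the focal length in pixels is half the picture's height over the tangent of half this angle, whatever the lens; pixels are square), "cx", "cy" (the principal point, pixels), "rvec" (rotation vector, rad) and "tvec" (3), from world to camera coordinates, as OpenCV has them. Camera axes: x right, y down, z forward; pixel columns grow to the right and rows downward; lengths in m; the calibration is good to about 2 mm. A picture is of the moment at which its call begins. calibration takes no time and is no camera call.
- workorder.job_done(): hands the job in; it is judged then, once.
The state is a dict: "time": time; "q": joint angles; "qd": joint speeds; "joint_efforts": joint torques, N m; "ee_pos": TCP position; "tcp_rot": TCP orientation; "wrist_force": force on the tool from outside, world axes, zero at the start; "torque": the same for the moment, N m; "opening": finger opening in m; "grasp_force": force on a finger pad.
Only numpy, scipy, OpenCV 4.12 (cv2) and the standard library are available. Lean on these libraries where they do the work, as an engineer would, in place of code of your own. Each camera call takes 0.05 s, during which the arm holds its last target. There are 200 camera calls.

TASK

Press the round sprung pads of the three mounts on the blue mat about half-way down with closed fingertips, one after the other from the nearest mount to the farthest, to feel which spring is softest; let each spring back. Then push the yellow tag of the softest mount fully down and leave the other two tags up. Only press: lift or shift nothing, neither the mounts nor the things lying about.

Things in the scene. Friction and masses are not known exactly. Their poses are not given: they have to be found in the camera images.
- mat: blue cloth-covered mat, 220 x 128 x 4 mm, fixed to the bench; origin at the centre of its underside, on the bench top. Its x axis points away from the robot along the row of the three mounts (nearest mount at about x = -72 mm, middle one at 0, farthest at +72 mm), its y axis to the left across it, z up.
- mount_p: one of three mounts that look alike, standing loose in a row on the mat in any order, 72 mm apart: a grey base plate 60 x 114 x 14 mm (x, y, z), about 0.8 kg, with a round sprung pad and a yellow tag. Origin at the centre of its underside, z up. The pad's centre lies 26 mm from the origin towards +y (left), the tag's 34 mm towards -y (right); both tops stand 46 mm above the underside.
- pad_p_top (a point): centre of the top face of the pad of mount_p: a level black rubber-topped disc, 44 mm across, on a coil spring; it goes straight down when pressed and springs back. Travel 12 mm. Forces differ: 3 to 10 N half-way down, up to 18 N fully down, each from some 0.5 N; the softest needs about half the force of the next firmer, and may stand anywhere in the row.
- pad_p (a joint): how far the pad of mount_p is pressed down, m: 0 up, 0.012 fully down
- tag_p_top (a point): centre of the top of the tag of mount_p: a yellow block 22 x 16 mm (x, y) that stands 20 mm out of a black guide (34 x 26 mm) when up. It is pushed straight down 12 mm against about 3 N of friction to a firm stop and stays where it is left; fully down it still stands 8 mm out of the guide.
- tag_p (a joint): how far the tag of mount_p is pushed down, m: 0 up (as at the start), 0.012 fully down
- mount_q: one of three mounts that look alike, standing loose in a row on the mat in any order, 72 mm apart: a grey base plate 60 x 114 x 14 mm (x, y, z), about 0.8 kg, with a round sprung pad and a yellow tag. Origin at the centre of its underside, z up. The pad's centre lies 26 mm from the origin towards +y (left), the tag's 34 mm towards -y (right); both tops stand 46 mm above the underside.
- pad_q_top (a point): centre of the top face of the pad of mount_q: a level black rubber-topped disc, 44 mm across, on a coil spring; it goes straight down when pressed and springs back. Travel 12 mm. Forces differ: 3 to 10 N half-way down, up to 18 N fully down, each from some 0.5 N; the softest needs about half the force of the next firmer, and may stand anywhere in the row.
- pad_q (a joint): how far the pad of mount_q is pressed down, m: 0 up, 0.012 fully down
- tag_q_top (a point): centre of the top of the tag of mount_q: a yellow block 22 x 16 mm (x, y) that stands 20 mm out of a black guide (34 x 26 mm) when up. It is pushed straight down 12 mm against about 3 N of friction to a firm stop and stays where it is left; fully down it still stands 8 mm out of the guide.
- tag_q (a joint): how far the tag of mount_q is pushed down, m: 0 up (as at the start), 0.012 fully down
- mount_r: one of three mounts that look alike, standing loose in a row on the mat in any order, 72 mm apart: a grey base plate 60 x 114 x 14 mm (x, y, z), about 0.8 kg, with a round sprung pad and a yellow tag. Origin at the centre of its underside, z up. The pad's centre lies 26 mm from the origin towards +y (left), the tag's 34 mm towards -y (right); both tops stand 46 mm above the underside.
- pad_r_top (a point): centre of the top face of the pad of mount_r: a level black rubber-topped disc, 44 mm across, on a coil spring; it goes straight down when pressed and springs back. Travel 12 mm. Forces differ: 3 to 10 N half-way down, up to 18 N fully down, each from some 0.5 N; the softest needs about half the force of the next firmer, and may stand anywhere in the row.
- pad_r (a joint): how far the pad of mount_r is pressed down, m: 0 up, 0.012 fully down
- tag_r_top (a point): centre of the top of the tag of mount_r: a yellow block 22 x 16 mm (x, y) that stands 20 mm out of a black guide (34 x 26 mm) when up. It is pushed straight down 12 mm against about 3 N of friction to a firm stop and stays where it is left; fully down it still stands 8 mm out of the guide.
- tag_r (a joint): how far the tag of mount_r is pushed down, m: 0 up (as at the start), 0.012 fully down
- red_knob: loose red control knob, 23 mm wide, 16 mm high, beside the mat; to be left alone. Origin at the centre of its underside.
- gauge: loose aluminium gauge block, 25 x 60 x 16 mm, beside the mat; to be left alone. Origin at the centre of its underside.
- adapter: loose black plug-in power adapter lying beside the mat, 30 x 64 x 28 mm; to be left alone. Origin at the centre of its underside.
- black_marker: white felt marker with a black cap lying beyond the mat, 130 mm long, 17 mm high; to be left alone. Origin at the centre of its underside.

How it is judged (in metres and radians):
On the way, in this order (a step that is already met when the one before it is completed fails the run):
1. the pad of the nearest mount is pressed down (more than 4 mm) (((x of pad_p_top in the frame of mat between -0.12 and -0.04 m and value of joint pad_p above 0.004 m) or (x of pad_q_top in the frame of mat between -0.12 and -0.04 m and value of joint pad_q above 0.004 m) or (x of pad_r_top in the frame of mat between -0.12 and -0.04 m and value of joint pad_r above 0.004 m))), for 0.05 s.
2. the pad of the middle mount is pressed down (more than 4 mm) (((x of pad_p_top in the frame of mat between -0.035 and 0.035 m and value of joint pad_p above 0.004 m) or (x of pad_q_top in the frame of mat between -0.035 and 0.035 m and value of joint pad_q above 0.004 m) or (x of pad_r_top in the frame of mat between -0.035 and 0.035 m and value of joint pad_r above 0.004 m))), for 0.05 s.
3. the pad of the farthest mount is pressed down (more than 4 mm) (((x of pad_p_top in the frame of mat between 0.04 and 0.12 m and value of joint pad_p above 0.004 m) or (x of pad_q_top in the frame of mat between 0.04 and 0.12 m and value of joint pad_q above 0.004 m) or (x of pad_r_top in the frame of mat between 0.04 and 0.12 m and value of joint pad_r above 0.004 m))), for 0.05 s.
4. the tag of the mount with the softest spring is pushed down (more than 9 mm) (value of joint tag_q above 0.009 m), for 0.1 s.
At the end, for the whole second after the job is handed in: The softest mount's tag is down by more than 9 of its 12 mm, the other two tags are less than 3 mm down, all three pads have sprung back (less than 3 mm down), and mounts and bystanders are at rest within 15 mm of where they started (value of joint tag_q above 0.009 m and value of joint each of tag_p, tag_r, pad_p, pad_q, pad_r below 0.003 m and linear speed of each of mount_p, mount_q, mount_r below 0.02 m/s and distance of each of mount_p, mount_q, mount_r, red_knob, gauge, adapter, black_marker from where it was at the start of the episode below 0.015 m); the robot touches nothing.
It fails at once if a tag of one of the two firmer mounts is pushed down (more than 6 mm) (value of joint any of tag_p, tag_r above 0.006 m).
It fails at once if a mount is lifted, carried or shifted (more than 15 mm) (distance of any of mount_p, mount_q, mount_r from where it was at the start of the episode above 0.015 m).
It fails at once if a bystander is lifted, carried or shifted (more than 15 mm) (distance of any of red_knob, gauge, adapter, black_marker from where it was at the start of the episode above 0.015 m).
It also fails if it takes over 48 s, if anything falls off the work surface, if the arm or the gripper's body presses on something with over 40 N, if the wrist force passes 120 N, or if a joint passes its speed limit or range.

## Working session

There is one attempt and no reset: what is moved stays moved. The work goes in short steps, Python scripts to look and compute and a tool call to move; the robot and the scene stay as the last step left them, time stands still between calls to the robot, and variables do not carry over. Pictures are saved under pics/ and viewed, at most 10 in all, crops included, and the job is handed in when it is done.

Besides the shell and the picture viewer there is one more tool, called after "Emit:" as a command line: name --argument value ..., lists and objects as JSON in quotes. play_rows: Moves the arm, as the interface text tells. Its arguments: {"type":"object","properties":{"increments":{"type":"array"},"grip_force":{"type":"number"}},"required":["increments"]}

```bash
mkdir -p pics; ls
cat > h.py <<'E'
import numpy as np, cv2
from workcell import telemetry, camera, calibration, workorder
def cal(n):
    c=calibration(n); f=200/np.tan(np.radians(c["vertical_fov"])/2)
    R=cv2.Rodrigues(np.array(c["rvec"],float))[0]; t=np.array(c["tvec"],float)
    return f,c["cx"],c["cy"],R,t
def toplane(n,u,v,z):
    f,cx,cy,R,t=cal(n); o=-R.T@t; d=R.T@np.array([(u-cx)/f,(v-cy)/f,1]); return o+d*(z-o[2])/d[2]
E
python3 - <<'E'
from h import *
for n in("top","side"):
    p,d=camera(n); cv2.imwrite(f"pics/{n}0.png",p[:,:,::-1]); np.save(f"{n}d.npy",d)
    f,cx,cy,R,t=cal(n); print(n,f,-R.T@t,R[2], calibration(n).keys())
print(telemetry.get_obs())
E
```

```text
pics
top 394.08945643218414 [0.41434096 0.33022073 0.91355928] [ 0.12402934  0.01119139 -0.99221544] dict_keys(['vertical_fov', 'cx', 'cy', 'rvec', 'tvec'])
side 500.3357658944152 [ 0.25997609 -0.43076254  0.37887361] [ 0.32098669  0.87286264 -0.36753007] dict_keys(['vertical_fov', 'cx', 'cy', 'rvec', 'tvec'])
{'time': 0.1, 'q': array([-7.26503852e+01,  5.00770232e+00,  1.00394107e+01,  9.51006400e+01,
       -1.26087414e-03,  9.00012012e+01]), 'qd': array([-0.07177161, -0.17000288,  0.14558769,  0.14415478, -0.01731179,
        0.0770305 ]), 'joint_efforts': array([-9.50223839e-04, -5.21562231e+01,  4.65653944e+01,  1.59130571e-02,
       -3.49499544e-05, -4.19307605e-05]), 'ee_pos': array([ 0.16394897, -0.52479819,  0.24966006]), 'tcp_rot': array([-1.79931068e+02,  1.26231832e-03,  1.73484152e+01]), 'wrist_force': array([ 0.02312013, -0.43244309,  0.08280953]), 'torque': array([ 0.01879842, -0.01201203, -0.01492947]), 'grasp_force': 0.0, 'opening': 0.08530951683785053}
```

View pics/top0.png

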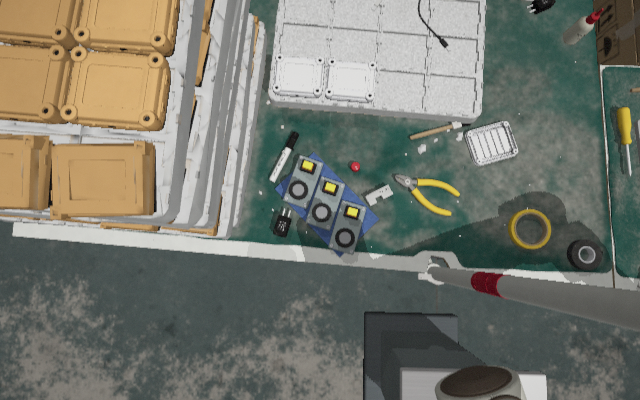

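View pics/side0.png

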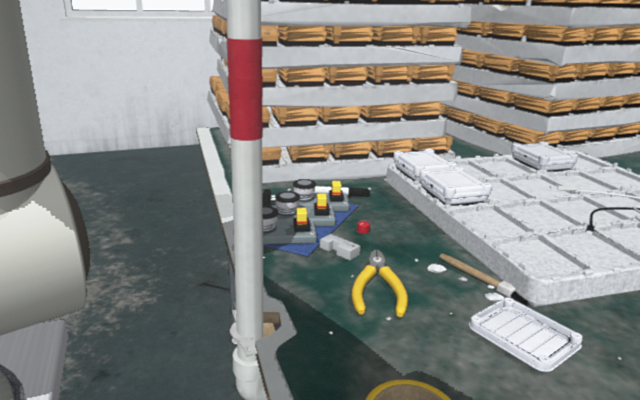

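The top view shows the three pads at about (346,238), (322,212) and (298,189), and the tags at (352,212), (330,187) and (307,166). Next I measure them.

Run:
```python
from h import *
p=cv2.imread("pics/top0.png"); hsv=cv2.cvtColor(p,cv2.COLOR_BGR2HSV); d=np.load("topd.npy")
m=cv2.inRange(hsv,(22,150,150),(35,255,255)); m[:, :240]=0; m[:,380:]=0
n,l,s,c=cv2.connectedComponentsWithStats(m)
T=[toplane("top",*c[i],0.05) for i in range(1,n) if s[i,4]>30]; print(s[1:,4]); print(np.round(T,4))
# depth -> world height map of crop
f,cx,cy,R,t=cal("top"); v,u=np.mgrid[:400,:640]
X=(np.stack([(u-cx)/f*d,(v-cy)/f*d,d],-1)-t)@R
P=[]
for u0,v0 in((346,238),(322,212),(298,189)):
    mm=(np.abs(X[...,2]-0.05)<.007)&(np.hypot(u-u0,v-v0)<14)
    q=X[mm]; (a,b),r=cv2.minEnclosingCircle((q[:,:2]*1000).astype(np.float32))
    print(mm.sum(),np.round(q.mean(0),4),np.round((a,b,r),1),np.round(np.median(q[:,2]),4)); P.append(q.mean(0))
b=cv2.inRange(hsv,(105,120,60),(125,255,255)); b[:, :240]=0; b[:,400:]=0
k=cv2.findNonZero(b); 
w=np.array([toplane("top",*q[0],0.004)[:2]*1000 for q in k],np.float32); print(len(k),cv2.minAreaRect(w))
crop=cv2.resize(p[120:270,240:400],None,fx=5,fy=5,interpolation=cv2.INTER_CUBIC)[:600,:]; cv2.imwrite("pics/crop.png",cv2.resize(crop,(640,480)))
```

```text
[40  2 32  2  1 14  2  1 16]
[[0.5975 0.3792 0.05  ]
 [0.5486 0.3276 0.05  ]]
312 [0.4395 0.2942 0.0501] [439.5 294.3  21.7] 0.0501
305 [0.4936 0.3465 0.0503] [494.  346.6  21.7] 0.0502
295 [0.5428 0.3992 0.0502] [543.  399.4  21.7] 0.0503
809 ((517.657470703125, 337.125732421875), (217.63294982910156, 125.79630279541016), 44.96334457397461)
```

View pics/crop.png

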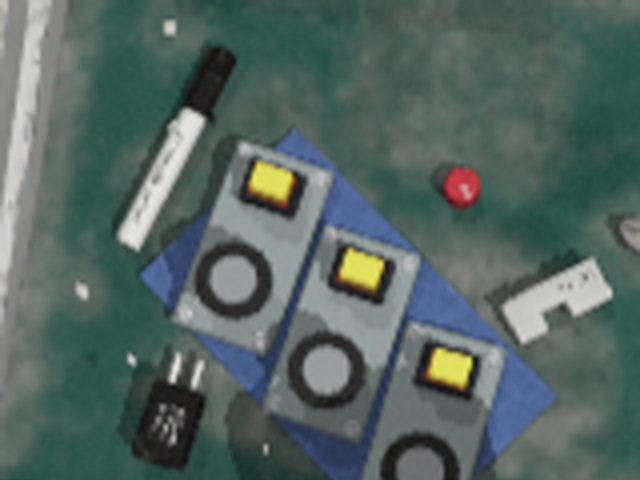

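The crop shows three mounts, yawed about 70°, with the marker, adapter, knob and gauge clear of them. A white and red pole could be in the way, so I locate it with depth.

Run:
```python
from h import *
for n,pts in(("top",[(430,268),(440,270),(470,280),(485,284),(520,288),(560,293),(600,300),(635,306),(480,385),(420,390),(410,330),(530,385)]),("side",[(245,20),(245,90),(245,200),(245,300),(245,350),(245,385),(20,200),(40,360),(270,350),(225,200)])):
    d=np.load(n+"d.npy"); f,cx,cy,R,t=cal(n)
    for u,v in pts:
        z=d[v,u]; print(n,u,v,np.round(R.T@(np.array([(u-cx)/f*z,(v-cy)/f*z,z])-t),3))
    print([np.round(f*a[:2]/a[2]+np.array([cx,cy])) for a in [R@np.array(q)+t for q in([0,0,0],[0,0,.5],[.164,-.525,.25])]])
```

```text
top 430 268 [ 0.374  0.09  -0.024]
top 440 270 [0.374 0.089 0.054]
top 470 280 [0.367 0.089 0.236]
top 485 284 [0.366 0.09  0.301]
top 520 288 [0.371 0.087 0.406]
top 560 293 [0.374 0.086 0.489]
top 600 300 [0.374 0.083 0.547]
top 635 306 [0.375 0.084 0.589]
top 480 385 [0.19  0.066 0.207]
top 420 390 [0.11 0.12 0.  ]
top 410 330 [ 0.112  0.008 -0.649]
top 530 385 [ 0.126 -0.123 -0.004]
[array([476., 445.]), array([683., 720.]), array([869., 422.])]
side 245 20 [0.365 0.054 0.355]
side 245 90 [0.362 0.054 0.29 ]
side 245 200 [0.359 0.057 0.173]
side 245 300 [0.356 0.06  0.047]
side 245 350 [ 0.349  0.038 -0.006]
side 245 385 [ 0.351  0.059 -0.077]
side 20 200 [ 0.165 -0.002  0.22 ]
side 40 360 [0.132 0.085 0.   ]
side 270 350 [ 0.375  0.025 -0.003]
side 225 200 [ 0.406  0.483 -0.002]
[array([-145.,  456.]), array([-467., -285.]), array([  779., -1052.])]
```

Run:
```python
from h import *
Q=[]
for n in("top","side"):
    d=np.load(n+"d.npy"); f,cx,cy,R,t=cal(n); v,u=np.mgrid[:400,:640]
    X=(np.stack([(u-cx)/f*d,(v-cy)/f*d,d],-1)-t)@R; Q.append(X[d>0])
X=np.concatenate(Q)
for lo,hi in((.06,.2),(.2,.4),(.4,.9)):
    s=X[(X[:,2]>lo)&(X[:,2]<hi)&(np.hypot(X[:,0],X[:,1])<.95)]
    g,c=np.unique(np.round(s[:,:2]/.05).astype(int),axis=0,return_counts=True)
    print(lo,[tuple(np.round(a*.05,2)) for a,k in zip(g,c) if k>3])
```

```text
0.06 [(np.float64(0.15), np.float64(-0.05)), (np.float64(0.15), np.float64(0.0)), (np.float64(0.15), np.float64(0.1)), (np.float64(0.15), np.float64(0.15)), (np.float64(0.2), np.float64(-0.05)), (np.float64(0.2), np.float64(0.0)), (np.float64(0.2), np.float64(0.05)), (np.float64(0.2), np.float64(0.1)), (np.float64(0.35), np.float64(0.05)), (np.float64(0.35), np.float64(0.1)), (np.float64(0.4), np.float64(0.05)), (np.float64(0.4), np.float64(0.1)), (np.float64(0.45), np.float64(0.55)), (np.float64(0.45), np.float64(0.6)), (np.float64(0.45), np.float64(0.65)), (np.float64(0.45), np.float64(0.7)), (np.float64(0.45), np.float64(0.75)), (np.float64(0.45), np.float64(0.8)), (np.float64(0.45), np.float64(0.85)), (np.float64(0.5), np.float64(0.5)), (np.float64(0.5), np.float64(0.55)), (np.float64(0.55), np.float64(0.5)), (np.float64(0.55), np.float64(0.55)), (np.float64(0.55), np.float64(0.6)), (np.float64(0.55), np.float64(0.65)), (np.float64(0.55), np.float64(0.7)), (np.float64(0.55), np.float64(0.75)), (np.float64(0.6), np.float64(0.5)), (np.float64(0.6), np.float64(0.55)), (np.float64(0.
[... 2889 characters left out ...]
p.float64(0.55), np.float64(0.65)), (np.float64(0.55), np.float64(0.7)), (np.float64(0.55), np.float64(0.75)), (np.float64(0.6), np.float64(0.5)), (np.float64(0.6), np.float64(0.55)), (np.float64(0.6), np.float64(0.6)), (np.float64(0.6), np.float64(0.65)), (np.float64(0.6), np.float64(0.7)), (np.float64(0.65), np.float64(0.5)), (np.float64(0.65), np.float64(0.55)), (np.float64(0.65), np.float64(0.6)), (np.float64(0.65), np.float64(0.65)), (np.float64(0.65), np.float64(0.7)), (np.float64(0.7), np.float64(0.5)), (np.float64(0.7), np.float64(0.55)), (np.float64(0.7), np.float64(0.6)), (np.float64(0.7), np.float64(0.65)), (np.float64(0.75), np.float64(0.5)), (np.float64(0.75), np.float64(0.55))]
```

Emit:
play_rows --increments '[[[0, -40, 0], [0, 0, 0], 1], [[0, -80, 0], [0, 0, 0], 1], [[0, -120, 0], [0, 0, 0], 1], [[0, -160, 0], [0, 0, 0], 1], [[0, -200, 0], [0, 0, 0], 1], [[0, -240, 0], [0, 0, 0], 1], [[0, -270, 0], [0, 0, 0], 1], [[0, -280, 0], [0, 0, 0], 1], [[0, -280, 0], [0, 0, 0], 1], [[0, -280, 0], [0, 0, 0], 1]]'

```text
time: 1.1
ee_pos: [0.0807, -0.2584, 0.2502]
tcp_rot: [180.0, 0.0, 17.3]
wrist_force: [-0.5, 0.1, -0.1]
opening: -0.0001
grasp_force: 0.0
```

Run:
```python
from h import *
o=telemetry.get_obs(); print(o['time'],o['q'],o['ee_pos'],o['tcp_rot'],o['wrist_force'],o['opening'])
# arc: from azimuth -72.65 to target, radius r; increments in tool frame
r=270
for a in range(8,57,8): 
    print(a,np.round([-r*np.sin(np.radians(a)), -r*(1-np.cos(np.radians(a)))],0), "yaw turn",-a)
```

```text
1.1 [-7.26508143e+01 -3.28855071e+01 -2.03630499e+01  1.02491016e+02
 -1.66077743e-04  8.99999628e+01] [ 0.08073773 -0.25843997  0.25021068] [1.79968559e+02 1.66098112e-04 1.73492228e+01] [-0.48939531  0.08001857 -0.05556069] -0.00014213996161134207
8 [-38.  -3.] yaw turn -8
16 [-74. -10.] yaw turn -16
24 [-110.  -23.] yaw turn -24
32 [-143.  -41.] yaw turn -32
40 [-174.  -63.] yaw turn -40
48 [-201.  -89.] yaw turn -48
56 [-224. -119.] yaw turn -56
```

Emit:
play_rows --increments '[[[38, -3, 0], [0, 0, -8], 1], [[74, -10, 0], [0, 0, -16], 1], [[110, -23, 0], [0, 0, -24], 1], [[143, -41, 0], [0, 0, -32], 1], [[174, -63, 0], [0, 0, -40], 1], [[201, -89, 0], [0, 0, -48], 1], [[224, -119, 0], [0, 0, -56], 1], [[224, -119, 0], [0, 0, -56], 1], [[224, -119, 0], [0, 0, -56], 1]]'

```text
time: 2.0
ee_pos: [0.2599, -0.0768, 0.2499]
tcp_rot: [-179.9, 0.0, 73.5]
wrist_force: [-0.4, -0.7, -0.3]
opening: -0.0001
grasp_force: 0.0
```

Run:
```python
from h import *
o=telemetry.get_obs(); print(o['time'],o['q'],o['ee_pos'],o['tcp_rot'],o['wrist_force'])
a=np.radians(o['q'][0]); 
for n in("top","side"):
    p,d=camera(n); cv2.imwrite(f"pics/{n}1.png",p[:,:,::-1])
    d0=np.load(n+"d.npy"); f,cx,cy,R,t=cal(n); v,u=np.mgrid[:400,:640]
    X=(np.stack([(u-cx)/f*d,(v-cy)/f*d,d],-1)-t)@R
    m=(d>0)&(d0-d>.02); q=X[m]; 
    rad=q[:,0]*np.cos(a)+q[:,1]*np.sin(a); lat=-q[:,0]*np.sin(a)+q[:,1]*np.cos(a); rr=np.hypot(q[:,0],q[:,1])
    for z in np.arange(-.05,.8,.05):
        k=(q[:,2]>z)&(q[:,2]<z+.05)
        if k.sum()>5: print(n,round(z,2),k.sum(),"rad",np.round(np.percentile(rad[k],[2,98]),3),"lat",np.round(np.percentile(lat[k],[2,98]),3),"R",np.round(np.percentile(rr[k],99),3))
```

```text
2.0 [-1.64440503e+01 -3.27634881e+01 -2.03337221e+01  1.02509469e+02
 -1.13640461e-02  9.00162740e+01] [ 0.25985428 -0.07675142  0.24988913] [-1.79920300e+02  1.13866730e-02  7.35396915e+01] [-0.35042316 -0.7107764  -0.26886609]
top 0.2 95 rad [0.259 0.285] lat [0.007 0.013] R 0.285
top 0.25 853 rad [0.233 0.31 ] lat [-0.007  0.018] R 0.314
top 0.3 1480 rad [0.219 0.325] lat [-0.005  0.021] R 0.326
top 0.35 1247 rad [0.238 0.307] lat [0.01  0.039] R 0.308
top 0.4 578 rad [0.246 0.294] lat [0.024 0.04 ] R 0.297
side -0.05 63 rad [-1.326 -0.156] lat [3.203 3.572] R 3.579
side 0.0 65 rad [-1.335 -0.198] lat [3.205 3.565] R 3.573
side 0.05 68 rad [-1.329 -0.193] lat [3.209 3.561] R 3.573
side 0.1 82 rad [-1.315 -0.197] lat [3.224 3.555] R 3.566
side 0.15 81 rad [-1.31 -0.18] lat [3.213 3.569] R 3.581
side 0.2 882 rad [-1.265  0.285] lat [-0.013  3.571] R 3.594
side 0.25 5708 rad [0.227 0.31 ] lat [-0.018  0.012] R 3.485
side 0.3 12106 rad [0.217 0.327] lat [-0.021  0.004] R 0.331
side 0.35 5060 rad [0.239 0.309] lat [-0.039 -0.005] R 0.309
```

View pics/side1.png

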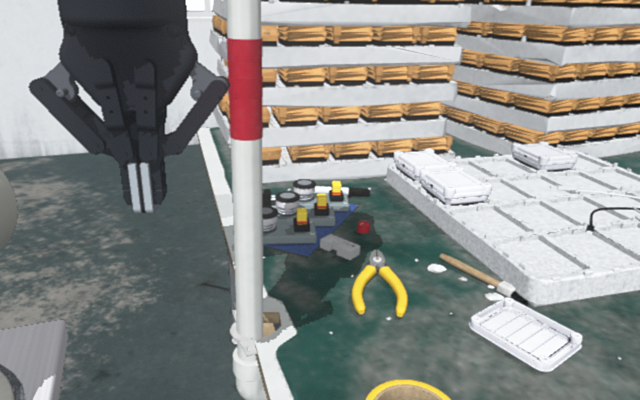

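View pics/top1.png

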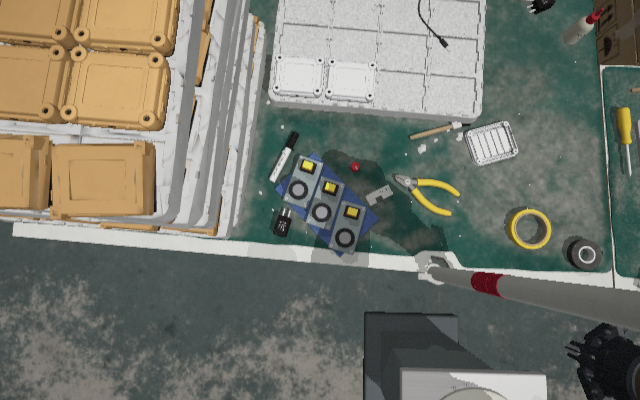

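The gripper clears the post at a radius of about 0.33 m. I retract to 0.24 m and sweep past it.

Emit:
play_rows --increments '[[[0, -31, 0], [0, 0, 0], 1], [[33, -33, 0], [0, 0, -8], 1], [[66, -40, 0], [0, 0, -16], 1], [[98, -52, 0], [0, 0, -24], 1], [[127, -67, 0], [0, 0, -32], 1], [[154, -87, 0], [0, 0, -40], 1], [[178, -110, 0], [0, 0, -48], 1], [[189, -123, 0], [0, 0, -52], 1], [[189, -123, 0], [0, 0, -52], 1], [[189, -123, 0], [0, 0, -52], 1]]'

```text
time: 3.1
ee_pos: [0.1958, 0.1384, 0.2503]
tcp_rot: [-180.0, 0.0, 125.2]
wrist_force: [-0.7, -0.3, -0.2]
opening: 0.0005
grasp_force: 0.0
```

```bash
cat >> h.py <<'E'
from scipy.spatial.transform import Rotation as Ro
def to(x,y,z=None):
    o=telemetry.get_obs(); R=Ro.from_euler('xyz',o['tcp_rot'],degrees=True).as_matrix()
    z=o['ee_pos'][2] if z is None else z
    print(np.round(R.T@(np.array([x,y,z])-o['ee_pos'])*1000,1))
E
python3 - <<'E'
from h import *
o=telemetry.get_obs(); print(o['time'],o['q'],o['ee_pos'],o['tcp_rot'],o['wrist_force'])
to(.4395,.294)
for x,y in((.4938,.3465),(.541,.393),(.5486,.3276),(.5975,.3792),(.4945,.275)): to(x,y)
E
```

```text
3.1 [ 3.52700331e+01 -3.70727484e+01 -2.25103311e+01  1.04572051e+02
 -1.53350008e-02  9.01071427e+01] [0.19577366 0.13837461 0.25027002] [-1.79990395e+02  1.53529888e-02  1.25162893e+02] [-0.73920305 -0.293602   -0.24118749]
[-13.1 288.9  -0. ]
[-1.500e+00  3.635e+02 -1.000e-01]
[ 9.300e+00  4.289e+02 -1.000e-01]
[-4.850e+01  3.974e+02 -1.000e-01]
[-3.450e+01  4.671e+02 -1.000e-01]
[-60.3 322.9  -0. ]
```

Emit:
play_rows --increments '[[[-2, 45, 0], [0, 0, 0], 1], [[-4, 90, 0], [0, 0, 0], 1], [[-6, 135, 0], [0, 0, 0], 1], [[-8, 180, 0], [0, 0, 0], 1], [[-10, 225, 20], [0, 0, 0], 1], [[-12, 260, 50], [0, 0, 0], 1], [[-13, 280, 90], [0, 0, 0], 1], [[-13, 289, 125], [0, 0, 0], 1], [[-13, 289, 150], [0, 0, 0], 1], [[-13, 289, 167], [0, 0, 0], 1], [[-13, 289, 171], [0, 0, 0], 1], [[-13, 289, 171], [0, 0, 0], 1], [[-13, 289, 171], [0, 0, 0], 1]]'

```text
time: 4.4
ee_pos: [0.4395, 0.2949, 0.0804]
tcp_rot: [179.9, 0.0, 125.2]
wrist_force: [1.7, 0.4, -0.4]
opening: -0.0002
grasp_force: 0.0
```

Run:
```python
from h import *
o=telemetry.get_obs(); print(o['time'],o['ee_pos'],o['wrist_force'])
p,d=camera("top"); q,_=camera("side")
cv2.imwrite("pics/c2.png",np.hstack([cv2.resize(p[140:280,260:400,::-1],(400,400)),cv2.resize(q[120:260,220:360,::-1],(400,400))]))
```

```text
4.4 [0.4394932  0.2949007  0.08043921] [ 1.72496393  0.41370805 -0.39851136]
```

View pics/c2.png

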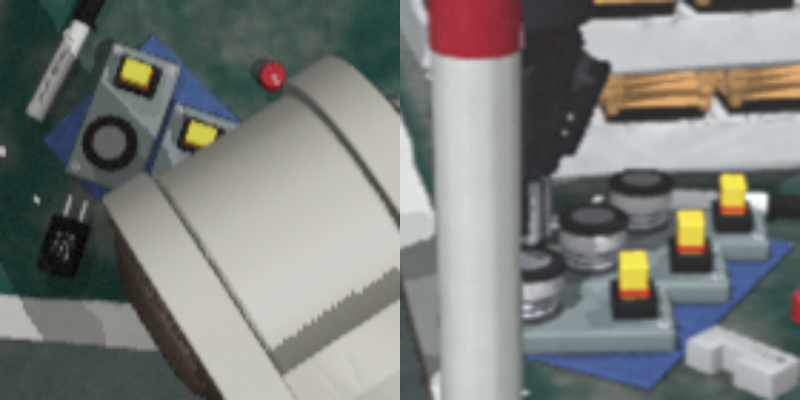

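The fingertips are centred about 10 mm over the nearest pad, and both views look clear. I press in steps.

Emit:
play_rows --increments '[[[0, 0, 5], [0, 0, 0], 1], [[0, 0, 10], [0, 0, 0], 1], [[0, 0, 13], [0, 0, 0], 1], [[0, 0, 13], [0, 0, 0], 1], [[0, 0, 13], [0, 0, 0], 1]]'

```text
time: 5.0
ee_pos: [0.4383, 0.2956, 0.0663]
tcp_rot: [-180.0, 0.0, 125.4]
wrist_force: [-0.7, -0.5, 1.9]
opening: -0.0001
grasp_force: 0.8
```

Emit:
play_rows --increments '[[[0, 0, 2], [0, 0, 0], 1], [[0, 0, 4], [0, 0, 0], 1], [[0, 0, 4], [0, 0, 0], 1], [[0, 0, 4], [0, 0, 0], 1]]'

```text
time: 5.4
ee_pos: [0.4384, 0.2957, 0.0624]
tcp_rot: [180.0, -0.0, 125.4]
wrist_force: [-0.7, 0.2, 3.1]
opening: -0.0003
grasp_force: 1.6
```

Emit:
play_rows --increments '[[[0, 0, -12], [0, 0, 0], 1], [[0, 0, -26], [0, 0, 0], 1], [[4, 25, -30], [0, 0, 0], 1], [[8, 50, -30], [0, 0, 0], 1], [[12, 73, -30], [0, 0, 0], 1], [[12, 74, -15], [0, 0, 0], 1], [[12, 74, -9], [0, 0, 0], 1], [[12, 74, -4], [0, 0, 0], 1], [[12, 74, -4], [0, 0, 0], 1], [[12, 74, -4], [0, 0, 0], 1]]'

```text
time: 6.4
ee_pos: [0.4913, 0.3477, 0.067]
tcp_rot: [-180.0, 0.0, 125.3]
wrist_force: [-1.7, -0.9, 3.5]
opening: 0.0003
grasp_force: 1.7
```

Emit:
play_rows --increments '[[[0, 0, 2], [0, 0, 0], 1], [[0, 0, 4], [0, 0, 0], 1], [[0, 0, 4], [0, 0, 0], 1], [[0, 0, 4], [0, 0, 0], 1]]'

```text
time: 6.8
ee_pos: [0.4917, 0.348, 0.0633]
tcp_rot: [180.0, 0.0, 125.3]
wrist_force: [-4.5, -2.8, 9.0]
opening: 0.0
grasp_force: 4.3
```

Emit:
play_rows --increments '[[[0, 0, -12], [0, 0, 0], 1], [[0, 0, -26], [0, 0, 0], 1], [[3, 22, -30], [0, 0, 0], 1], [[6, 44, -30], [0, 0, 0], 1], [[8, 66, -30], [0, 0, 0], 1], [[8, 66, -15], [0, 0, 0], 1], [[8, 66, -9], [0, 0, 0], 1], [[8, 66, -4], [0, 0, 0], 1], [[8, 66, -4], [0, 0, 0], 1], [[8, 66, -4], [0, 0, 0], 1]]'

```text
time: 7.8
ee_pos: [0.5406, 0.3925, 0.0669]
tcp_rot: [-180.0, -0.0, 125.3]
wrist_force: [-1.7, -0.1, 2.6]
opening: 0.0002
grasp_force: 1.2
```

Emit:
play_rows --increments '[[[0, 0, 2], [0, 0, 0], 1], [[0, 0, 4], [0, 0, 0], 1], [[0, 0, 4], [0, 0, 0], 1], [[0, 0, 4], [0, 0, 0], 1]]'

```text
time: 8.2
ee_pos: [0.541, 0.3928, 0.0628]
tcp_rot: [180.0, 0.0, 125.3]
wrist_force: [-2.3, -2.9, 5.8]
opening: -0.0001
grasp_force: 3.1
```

Forces at about half travel were 3.3 N (nearest), 9 N (middle) and 6 N (farthest), so the nearest is softest. Next I refine its tag position from the first image while lifting away.

Emit:
play_rows --increments '[[[0, 0, -12], [0, 0, 0], 1], [[0, 0, -35], [0, 0, 0], 1], [[0, -5, -50], [0, 0, 0], 1], [[-15, -25, -50], [0, 0, 0], 1], [[-35, -55, -50], [0, 0, 0], 1], [[-55, -85, -50], [0, 0, 0], 1], [[-69, -106, -50], [0, 0, 0], 1], [[-69, -106, -40], [0, 0, 0], 1], [[-69, -106, -40], [0, 0, 0], 1]]'

```text
time: 9.1
ee_pos: [0.4942, 0.2749, 0.1017]
tcp_rot: [-180.0, -0.0, 125.3]
wrist_force: [-1.4, -0.6, 0.8]
opening: 0.0002
grasp_force: 0.0
```

Run:
```python
from h import *
p=cv2.imread("pics/top0.png"); hsv=cv2.cvtColor(p,cv2.COLOR_BGR2HSV)
m=cv2.inRange(hsv,(20,120,80),(36,255,255)); m[:, :290]=0; m[:,370:]=0; m[:150]=0;m[225:]=0
n,l,s,c=cv2.connectedComponentsWithStats(cv2.dilate(m,np.ones((3,3))))
for i in range(1,n): print(s[i,4],c[i],np.round(toplane("top",*c[i],.05),4))
o=telemetry.get_obs(); print(o['time'],o['ee_pos'],o['wrist_force'])
q,_=camera("side"); cv2.imwrite("pics/s3.png",cv2.resize(q[100:260,240:400,::-1],(560,560)))
to(.4945,.275,.074)
```

```text
130 [307.05384615 164.96923077] [0.5978 0.3807 0.05  ]
133 [330.         186.86466165] [0.5495 0.3283 0.05  ]
130 [352.02307692 211.44615385] [0.496  0.2787 0.05  ]
9.1 [0.49416197 0.27492843 0.10172604] [-1.36558335 -0.59805892  0.82300584]
[-0.5 -0.2 28. ]
```

View pics/s3.png

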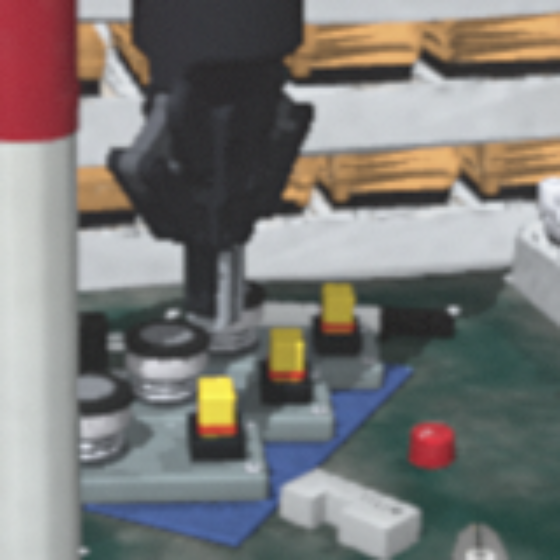

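The fingertips are directly over the nearest mount's tag, with the tip near crop (215,320) and the tag top near (215,385). I push it down.

Emit:
play_rows --increments '[[[0, 1, 15], [0, 0, 0], 1], [[0, 2, 27], [0, 0, 0], 1], [[0, 2, 32], [0, 0, 0], 1], [[0, 2, 36], [0, 0, 0], 1], [[0, 2, 40], [0, 0, 0], 1], [[0, 2, 43], [0, 0, 0], 1], [[0, 2, 43], [0, 0, 0], 1]]'

```text
time: 9.85
ee_pos: [0.4962, 0.2764, 0.059]
tcp_rot: [180.0, 0.0, 125.3]
wrist_force: [0.1, 0.0, 0.0]
opening: 0.0
grasp_force: 0.0
```

Emit:
play_rows --increments '[[[0, 0, 1], [0, 0, 0], 1], [[0, 0, 2], [0, 0, 0], 1], [[0, 0, 3], [0, 0, 0], 1], [[0, 0, 3], [0, 0, 0], 1], [[0, 0, 3], [0, 0, 0], 1]]'

```text
time: 10.35
ee_pos: [0.4964, 0.2765, 0.057]
tcp_rot: [179.9, 0.0, 125.3]
wrist_force: [-0.6, -0.7, 6.0]
opening: 0.0003
grasp_force: 3.2
```

Emit:
play_rows --increments '[[[0, 0, 1], [0, 0, 0], 1], [[0, 0, 2], [0, 0, 0], 1], [[0, 0, 2], [0, 0, 0], 1], [[0, 0, 2], [0, 0, 0], 1]]'

```text
time: 10.75
ee_pos: [0.4965, 0.2765, 0.0569]
tcp_rot: [179.9, 0.0, 125.3]
wrist_force: [-7.4, -4.5, 19.7]
opening: 0.0
grasp_force: 10.1
```

Emit:
play_rows --increments '[[[0, 0, -10], [0, 0, 0], 1], [[0, 0, -40], [0, 0, 0], 1], [[0, 0, -80], [0, 0, 0], 1], [[0, 0, -110], [0, 0, 0], 1], [[0, 0, -110], [0, 0, 0], 1], [[0, 0, -110], [0, 0, 0], 1]]'

```text
time: 11.35
ee_pos: [0.4965, 0.2766, 0.1647]
tcp_rot: [179.9, 0.0, 125.3]
wrist_force: [-0.3, -0.0, -1.0]
opening: -0.0
grasp_force: 0.0
```

Run:
```python
from h import *
o=telemetry.get_obs(); print(o['time'],o['ee_pos'],o['wrist_force'])
q,_=camera("side"); cv2.imwrite("pics/s4.png",cv2.resize(q[100:260,240:400,::-1],(560,560)))
```

```text
11.35 [0.49648962 0.27659907 0.16471319] [-0.30946511 -0.02149224 -1.00769119]
```

View pics/s4.png

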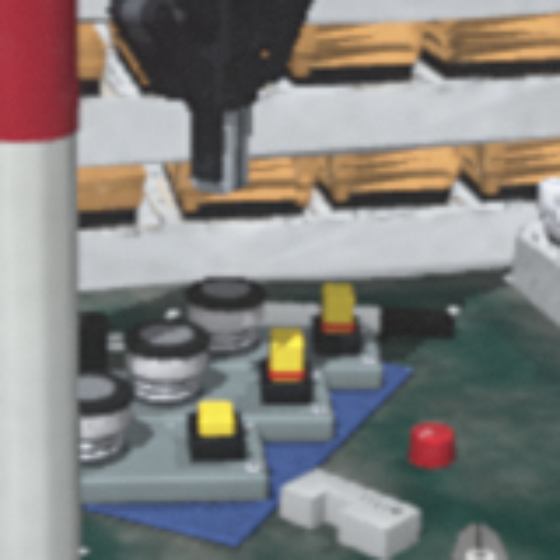

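The nearest tag, at crop (215,418), is fully down. The other two are still up, all pads have sprung back, and nothing has moved.

```bash
python3 -c "
from h import *
print(workorder.job_done())"
```

```text
the job is handed in; nothing more can be done
None
```

I pressed all three pads in order, and the nearest mount was softest at about 3.3 N, against 9 N for the middle and 6 N for the farthest. Its tag is now fully down, the other two tags are up, nothing visibly shifted, and the job is handed in; no verdict came back.

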